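# Rinse the milk beaker on the spray peg

### The arm

A 6-joint arm with a two-finger parallel gripper is mounted at the origin on the work surface. World frame = base frame: x ahead of the robot, y to its left, z up, the work surface at z = 0. Lengths are in m, angles in rad, forces in N, time in s.
With the tool pointing down it reaches from about 0.3 to 0.95 m from the base axis. Payload 3.1 kg.
Tool frame: the origin (TCP) lies between the finger pads, 19 mm behind the fingertips; this is the grasp point; z points along the fingers, y is the line along which they close (so a half turn about z gives the same grasp; the last joint's range is limited). The gripper opens to 85 mm and grips with 20 to 120 N. Pads are 22 mm wide; open, the fingers measure 114 mm over their backs; the gripper's body (76 mm by 85 mm) begins 54 mm behind the grasp point. The pads swing forward as they close: fully open they stand 13 mm farther back than shut.
Start: joints at [-1.295, 0.308, 1.634, -0, 1.2, -0.07], TCP at [0.212, -0.588, 0.25] pointing down, gripper open.
Joint ranges: [-3.06, 3.06], [-0.79, 1.96], [0.05, 2.63], [-1.19, 4.34], [0.05, 2.64], [-2.94, 2.94]. Speed limits (rad/s): [2.79, 2.79, 3.14, 3.14, 3.14, 3.14].

### API

Orientations are given as a 3x3 rotation matrix whose columns are the frame's x, y, z axes.
In Python, from cell import robot gives the robot as it stands. The module is installed in compiled form; this text tells all that it offers.
- The arm moves only by the tool jog_arm, never from a script. Its arguments are lists of equal length, an entry for each row: "translation": the shift along the tool's x, y, z as a fraction of full scale, a list of three; "rot": the turn, a rotation vector about the tool's x, y, z as a fraction of full scale, a list of three. A call has 1 to 10 rows; each row shifts and turns the commanded pose from where the row before left it, along the tool's axes as they then stand; what a row does not reach is not made up. Full scale, the value 1, is 0.05 m for a shift and 0.15 rad for a turn. A row lasts 1/8 s, in which the tool goes at most 62.5 mm and 10.7 degrees, less where a joint would pass 70% of its speed; a pose out of reach is approached as far as the arm can. A call with a number of a shift or a turn outside -1 to 1 is refused whole. A call with a gripper value outside its range is refused whole. "fingers" is the closure, from -1 (fully open) to 1 (shut), set as the call begins (left out, the last holds). The fingers move at their own pace and stop on an object; the grip force is fixed at half the most. Time passes only in rows, so rows that do not move let the fingers close. It gives the time, the measured TCP pose, the force, the opening and the grip force at its end, in the units of the state.
- robot.get_obs(): the state, without advancing time (a new reading comes with each control period).
- robot.snapshot(name): name is "side" or "top"; returns a dict with "pixels" (420x560x3 uint8, red, green, blue), "fovy" (degrees; the focal length in pixels is half the picture's height over the tangent of half this angle, whatever the lens; pixels are square), "cx", "cy" (the principal point, pixels), "distortion" ([k1, k2, p1, p2, k3] as OpenCV has them; the pictures are not rectified), "R" (3x3) and "t" (3): a world point X has camera coordinates R X + t. Camera axes: x right, y down, z forward; pixel columns grow to the right and rows downward; lengths in m; the calibration is good to about 2 mm. A picture is of the moment at which its call begins. There is no depth.
- robot.close_job(): hands the job in; it is judged then, once.
Trained networks look in a picture, given as the dict that the camera call returned (one of the last four; its "shot" number tells which), for a name from the list of things; names that differ only in an ending like _2 or _b are one class to them, and where a whole thing is asked for, a point or a joint stands for the part that bears it (a point fixed in the world has none). Each returns a list of dicts, best first, with "confidence" (0 to 1); they miss things now and then, are a little off and sometimes report something else, mostly with a low value. They report only what shows in the picture. A call takes as long as a camera call. They do not tell look-alikes from the thing itself.
- robot.look_for(picture, query): "centre" ([x, y, z] in m, in the coordinates of the camera as it stood for that picture, good to about 4 mm: the middle of the surface that is visible of it).
- robot.trace(picture, query): "mask" (420x560 bool, what is visible of it).
- robot.place_of(picture, query): "centre" ([x, y, z] in m, in the coordinates of the camera as it stood for that picture, good to about 4 mm: a listed point, or the origin of a listed thing).
The state is a dict: "t": time; "q": joint angles; "qvel": joint speeds; "tau": joint torques, N m; "eef_pos": TCP position; "tool_rot": TCP orientation; "ft_force": force on the tool from outside, world axes, zero at the start; "ft_torque": the same for the moment, N m; "finger_gap": finger opening in m; "grip_force": force on a finger pad.
Only numpy, scipy, OpenCV 4.12 (cv2) and the standard library are available. Lean on these libraries where they do the work, as an engineer would, in place of code of your own. Each camera call takes 0.05 s, during which the arm holds its last target. There are 200 camera calls.

### The job

Take the blue beaker from its sloping cradle, turn it mouth down and set it gently, without dropping it, over the upright spray peg so that its rim sits flat on the black grate; let go of it. Then take the rinser gun's grip and red trigger between the fingers, squeeze the trigger fully towards the grip, hold it for about a second, and let it spring back open. Leave the timer, canister, ramekin and egg separator where they stand.

Things in the scene. Friction and masses are not known exactly. Their poses are not given: they have to be found in the camera images.
- beaker: Loose blue straight-sided beaker, outer diameter 56, height 100, wall 3, floor 5 thick, 100 to 200 g. Origin: centre of the outside of its closed bottom; z runs from there along its axis to the mouth. It starts lying in the cradle, mouth 32 degrees below level and pointing away from the robot.
- beaker_mouth (a point): Centre of the beaker's open mouth, 100 above its origin along its z.
- cradle: Fixed cradle: white base 150 x 80 x 10; two steel rails 8 thick, 36 apart, under the beaker, sloping down 32 degrees to +x, with a black stop 50 wide across the lower part of its mouth. Origin: centre of its underside; x points along the beaker towards the low end. The beaker's axis lies over the cradle's x axis, 76 up at its middle. Lift straight up to clear the stop.
- rinser: Fixed rinser: aluminium base 130 (x) x 290 (y) x 20 high. Origin: within 5 of the centre of its underside; x points away from the robot. At y +85 stand the black grate and spray peg. From y -112 to +2 lies a black gun barrel, diameter 28, along y, axis 60 up at x 0, with the grip and trigger rising from it.
- guard (a point): Middle of the steel guard bar over the gun, 250 above the sill: bar 12 thick, along rinser y, 115 long (y -135 to -20), at rinser x -30. At its ends it bends back to legs at rinser x +50. It bars a vertical gripper from the grip; a tool leaning with the grip passes in front of it.
- peg_seat (a point): Centre of the top of the black round grate (diameter 86), 30 above the sill: the beaker's rim rests here. The upright peg stands on it: 12 thick with an 18 ball, top 69 above this point.
- squeeze (a point): Where the fingers should close on the gun. z points up along the grip, leaning 30 degrees from vertical towards the robot (rinser -x); y is the squeezing direction (rinser y). Centre the fingers here, tool pointing along -z, open at least 70, then close on grip and trigger together. At rest the trigger's outer face is at y +31 here; squeezed to 0.2 rad at y +18.
- grip: The fixed black grip with an orange band. In the axes of squeeze its back face is at y -18, its front at y +8; it is 28 wide in x and ends 30 past that point. The red trigger bar beside it, 8 thick and 18 wide, ends about 30 past that point too. Origin: on the barrel's axis, at rinser x 0, y 0, 60 up; z along the grip.
- trigger (a joint): Angle of the red trigger: 0 released (a spring holds it there), 0.24 rad fully squeezed. Its hinge is at the barrel, 65 below the squeeze point. About 8 N at the squeeze point squeezes it fully.
- timer: Loose grey triple-dial timer with a chrome button, 45 x 110 x 73 high, origin under its centre. Leave alone.
- canister: Loose glass canister with a clamped lid, diameter 96, 185 high, origin under its centre. Leave alone.
- ramekin: Loose black ramekin, diameter 80, 40 high, origin under its centre. Leave alone.
- egg_separator: Loose white egg separator, dish diameter 76, 24 high, flat handle to 85 from its centre along +y; origin under the dish. Leave alone.
Things that resemble listed ones, but are neither listed nor needed, are in the scene too. Leave any orange look-alike of the beaker alone.

How it is judged:
On the way, in this order (a step that is already met when the one before it is completed fails the run):
1. the beaker stands mouth down over the peg, rim flat on the grate, let go (angle between beaker's own z axis and vertical above 3.05 rad and horizontal distance between beaker_mouth and peg_seat below 0.024 m and height (world z) of beaker_mouth below 0.036 m and contact force between the fingers and beaker below 0.05 N), for 0.2 s.
2. with the beaker there, the trigger is squeezed between fingers that straddle grip and trigger, and held (angle between beaker's own z axis and vertical above 3.05 rad and horizontal distance between beaker_mouth and peg_seat below 0.024 m and height (world z) of beaker_mouth below 0.036 m and value of joint trigger above 0.15 rad and y of the grasp point in the frame of squeeze between -0.018 and 0.018 m), for 0.4 s.
3. the trigger has sprung back (value of joint trigger below 0.03 rad), for 0.1 s.
At the end, for the whole second after the job is handed in: The beaker rests mouth down over the peg, within 5 degrees of upright, mouth centre within 24 mm of the seat and no more than 6 mm above the grate; the trigger is back below 0.03 rad (angle between beaker's own z axis and vertical above 3.05 rad and horizontal distance between beaker_mouth and peg_seat below 0.024 m and height (world z) of beaker_mouth below 0.036 m and value of joint trigger below 0.03 rad and linear speed of beaker below 0.02 m/s); the robot touches nothing.
It fails at once if timer shifted more than 20 mm or tipped (distance of timer from where it was at the start of the episode above 0.02 m or angle between timer's own z axis and vertical above 0.3 rad).
It fails at once if canister shifted more than 20 mm or tipped (distance of canister from where it was at the start of the episode above 0.02 m or angle between canister's own z axis and vertical above 0.3 rad).
It fails at once if ramekin shifted more than 20 mm or tipped (distance of ramekin from where it was at the start of the episode above 0.02 m or angle between ramekin's own z axis and vertical above 0.3 rad).
It fails at once if egg separator shifted more than 20 mm or tipped (distance of egg_separator from where it was at the start of the episode above 0.02 m or angle between egg_separator's own z axis and vertical above 0.3 rad).
It fails at once if the beaker was let go more than 20 mm above the grate, outside the cradle (contact force between the fingers and beaker below 0.05 N and height (world z) of beaker_mouth above 0.05 m and distance between beaker and cradle above 0.13 m).
It also fails if it takes over 59 s, if anything falls off the work surface, if the arm or the gripper's body presses on something with over 40 N, if the wrist force passes 120 N, or if a joint passes its speed limit or range.

## Working session

There is one attempt and no reset: what is moved stays moved. The work goes in short steps, Python scripts to look and compute and a tool call to move; the robot and the scene stay as the last step left them, time stands still between calls to the robot, and variables do not carry over. Pictures are saved under pics/ and viewed, at most 10 in all, crops included, and the job is handed in when it is done.

Besides the shell and the picture viewer there is one more tool, called after "Emit:" as a command line: name --argument value ..., lists and objects as JSON in quotes. jog_arm: Moves the arm, as the interface text tells. Its arguments: {"type":"object","properties":{"translation":{"type":"array"},"rot":{"type":"array"},"fingers":{"type":"number"}},"required":["translation","rot"]}

```bash
mkdir -p pics
cat > h.py <<'E'
import numpy as np, cv2
from cell import robot
def w(p,c): return np.array(p['R']).T@(np.array(c)-np.array(p['t']))
def proj(p,X):
    X=np.atleast_2d(X); f=p['pixels'].shape[0]/2/np.tan(np.radians(p['fovy'])/2)
    K=np.array([[f,0,p['cx']],[0,f,p['cy']],[0,0,1.]])
    return cv2.projectPoints(X.astype(float),cv2.Rodrigues(np.array(p['R']))[0],np.array(p['t']),K,np.array(p['distortion']))[0][:,0]
def save(p,n): cv2.imwrite('pics/'+n,np.array(p['pixels'])[:,:,::-1])
E
python3 - <<'E'
from h import *
np.set_printoptions(precision=4,suppress=True)
for v in ('side','top'):
    p=robot.snapshot(v); save(p,v+'0.png'); print(v, 'cam at',w(p,[0,0,0]))
    for q in ['beaker','beaker_mouth','cradle','rinser','guard','peg_seat','squeeze','grip','timer','canister','ramekin','egg_separator']:
        for r in robot.place_of(p,q)[:3]:
            X=w(p,r['centre']); print(q,round(r['confidence'],2),X,proj(p,X)[0].round())
o=robot.get_obs(); print(o['t'],o['eef_pos'],o['tool_rot'])
E
```

```text
side cam at [-0.1081  0.6889  0.9124]
beaker 0.91 [0.363  0.3488 0.0266] [240. 374.]
beaker 0.67 [0.5003 0.1774 0.1012] [254. 275.]
beaker 0.63 [0.643  0.3667 0.0322] [158. 305.]
beaker_mouth 0.84 [0.5853 0.1948 0.0482] [227. 276.]
beaker_mouth 0.59 [0.5475 0.3854 0.0284] [174. 333.]
beaker_mouth 0.58 [0.4384 0.2787 0.0213] [241. 336.]
cradle 0.62 [0.5378 0.1833 0.004 ] [244. 296.]
rinser 0.59 [ 0.5146 -0.2006 -0.001 ] [347. 232.]
guard 0.59 [ 0.5095 -0.2853  0.2541] [375. 147.]
guard 0.36 [ 0.7058  0.2139 -0.0035] [195. 270.]
peg_seat 0.67 [ 0.4897 -0.1185  0.0307] [336. 241.]
squeeze 0.76 [ 0.4989 -0.287   0.1334] [374. 185.]
grip 0.84 [ 0.5183 -0.2002  0.0553] [347. 216.]
timer 0.9 [ 0.6423 -0.2442 -0.0016] [324. 207.]
canister 0.68 [ 0.7032  0.2132 -0.0016] [195. 270.]
canister 0.31 [ 0.6439 -0.2442 -0.0019] [323. 207.]
ramekin 0.76 [ 0.6211 -0.0806 -0.0041] [293. 235.]
ramekin 0.48 [ 0.7045  0.2127 -0.003 ] [195. 270.]
egg_separator 0.69 [ 0.409   0.1345 -0.0013] [294. 314.]
top cam at [0.399  0.0155 1.2832]
beaker 0.83 [0.366  0.3486 0.0319] [141. 310.]
beaker 0.75 [0.5025 0.17
[... 240 characters left out ...]
[ 0.5449  0.1898 -0.0008] [212. 236.]
rinser 0.95 [ 0.5164 -0.2055 -0.0023] [375. 248.]
rinser 0.39 [0.4982 0.1811 0.1041] [209. 251.]
guard 0.69 [ 0.5071 -0.2825  0.2497] [435. 241.]
peg_seat 0.75 [ 0.492  -0.1198  0.0287] [341. 257.]
squeeze 0.77 [ 0.4953 -0.2853  0.1287] [421. 252.]
timer 0.73 [ 0.6463 -0.2414 -0.0012] [388. 195.]
canister 0.88 [ 0.7066  0.2129 -0.0003] [204. 171.]
canister 0.29 [0.5011 0.1796 0.1076] [210. 250.]
ramekin 0.61 [ 0.6229 -0.0791  0.0013] [322. 204.]
ramekin 0.33 [0.586  0.1922 0.0509] [209. 216.]
egg_separator 0.7 [0.4107 0.1353 0.0053] [233. 292.]
1.3 [ 0.2118 -0.588   0.25  ] [[ 0.9408  0.3389 -0.    ]
 [ 0.3389 -0.9408  0.0001]
 [-0.     -0.0001 -1.    ]]
```

View pics/side0.png

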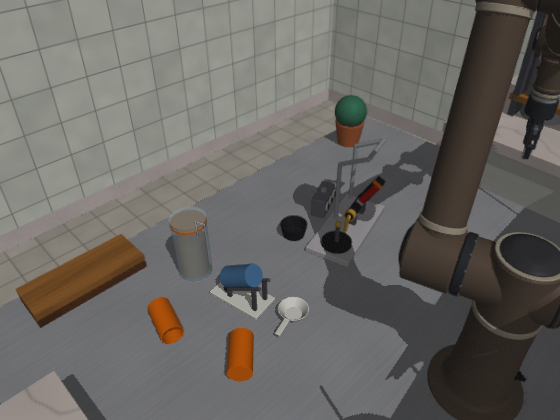

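View pics/top0.png

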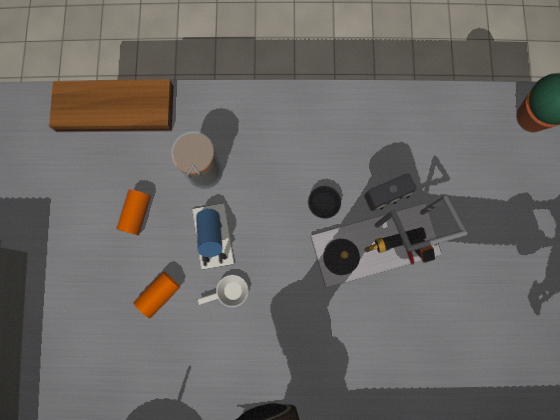

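Side view: blue beaker in the cradle at (240,275). The two orange lookalikes lie on the sill at (165,320) and (240,355). Only the blue one fits the description. The rinser is at about (347,225). I'll confirm with a model overlay in one enlarged crop.

Run:
```python
from h import *
np.set_printoptions(precision=4,suppress=True)
P={v:robot.snapshot(v) for v in('side','top')}
A={}
near={'beaker':[.5,.177,.1],'beaker_mouth':[.584,.196,.05],'cradle':[.54,.187,0],'rinser':[.515,-.203,0],'guard':[.508,-.284,.25],'peg_seat':[.491,-.119,.03],'squeeze':[.497,-.286,.13],'grip':[.518,-.2,.06]}
for q,n in near.items():
    L=[]
    for v,p in P.items():
        for r in robot.place_of(p,q):
            X=w(p,r['centre'])
            if np.linalg.norm(X-n)<.03: L.append(X);break
    A[q]=np.mean(L,0) if L else np.array(n,float); print(q,len(L),A[q],np.ptp(L,0) if L else '')
b=A['beaker_mouth']-A['beaker'];print('beaker yaw',np.degrees(np.arctan2(b[1],b[0])),'pitch',np.degrees(np.arcsin(b[2]/np.linalg.norm(b))),np.linalg.norm(b))
# fit rinser pose (x,y,yaw) to peg(0,.085), guard(-.03,-.0775), grip(0,0), rinser
from scipy.optimize import least_squares
loc={'peg_seat':(0,.085),'guard':(-.03,-.0775),'grip':(0,0),'rinser':(0,0)}
def f(s):
    c,d=np.cos(s[2]),np.sin(s[2])
    return np.concatenate([np.array([s[0]+c*x-d*y,s[1]+d*x+c*y])-A[k][:2] for k,(x,y) in loc.items()])
s=least_squares(f,[.515,-.2,.29]).x; print('rinser fit',s,np.degrees(s[2]),f(s))
R=np.array([[np.cos(s[2]),-np.sin(s[2])],[np.sin(s[2]),np.cos(s[2])]])
print('squeeze in rinser',R.T@(A['squeeze'][:2]-s[:2]))
t=np.linspace(0,2*np.pi,40);z=b/np.linalg.norm(b);u=np.cross(z,[0,0,1]);u/=np.linalg.norm(u);n=np.cross(u,z)
out=[]
for v,(x0,y0,x1,y1) in {'side':(190,130,410,330),'top':(180,170,480,320)}.items():
    p=P[v];S=3 if v=='side' else 2.6;im=cv2.resize(np.array(p['pixels'])[:,:,::-1].copy(),None,fx=S,fy=S,interpolation=cv2.INTER_CUBIC)
    def pl(X,c): cv2.polylines(im,[((proj(p,X)+.5)*S-.5).round().astype(int)],False,c,1)
    for d in(0,.1): pl(A['beaker']+z*d+.028*(np.outer(np.cos(t),u)+np.outer(np.sin(t),n)),(0,255,255))
    for h in (.0,.02):pl(np.array([[*(s[:2]+R@[x,y]),h] for x,y in[(-.065,-.145),(.065,-.145),(.065,.145),(-.065,.145),(-.065,-.145)]]),(0,255,0))
    pk=s[:2]+R@[0,.085]
    pl(np.array([[pk[0]+.043*np.cos(a),pk[1]+.043*np.sin(a),.03] for a in t]),(255,0,255))
    pl(np.array([[*(s[:2]+R@[-.03,y]),.25] for y in(-.135,-.02)]),(0,255,0))
    pl(np.array([[*pk,.03],[*pk,.099]]),(255,255,0))
    q=A['squeeze'];ax=np.array([*(R@[-.5,0]),.866]); pl(np.array([q-ax*.07,q+ax*.03]),(255,255,0))
    cv2.imwrite(f'pics/ov_{v}.png',im[int(y0*S):int(y1*S),int(x0*S):int(x1*S)])
```

```text
beaker 2 [0.5012 0.1812 0.1037] [0.0003 0.001  0.004 ]
beaker_mouth 2 [0.5853 0.1937 0.048 ] [0.0013 0.0004 0.0011]
cradle 2 [0.5428 0.1864 0.0002] [0.0072 0.0024 0.0002]
rinser 2 [ 0.5168 -0.2022 -0.0002] [0.0049 0.0017 0.0027]
guard 2 [ 0.506  -0.2843  0.2519] [0.0007 0.0009 0.0027]
peg_seat 2 [ 0.4894 -0.1205  0.0311] [0.0039 0.003  0.0002]
squeeze 2 [ 0.4967 -0.2861  0.1321] [0.004  0.0005 0.0007]
grip 1 [ 0.5147 -0.2037  0.0582] [0. 0. 0.]
beaker yaw 8.427447151674956 pitch -33.23490621605551 0.10159187236171591
rinser fit [ 0.5145 -0.2024  0.2821] 16.161052117157787 [ 0.0014 -0.0002  0.0012 -0.0009 -0.0003  0.0013 -0.0023 -0.0002]
squeeze in rinser [-0.0404 -0.0755]
```

View pics/ov_side.png

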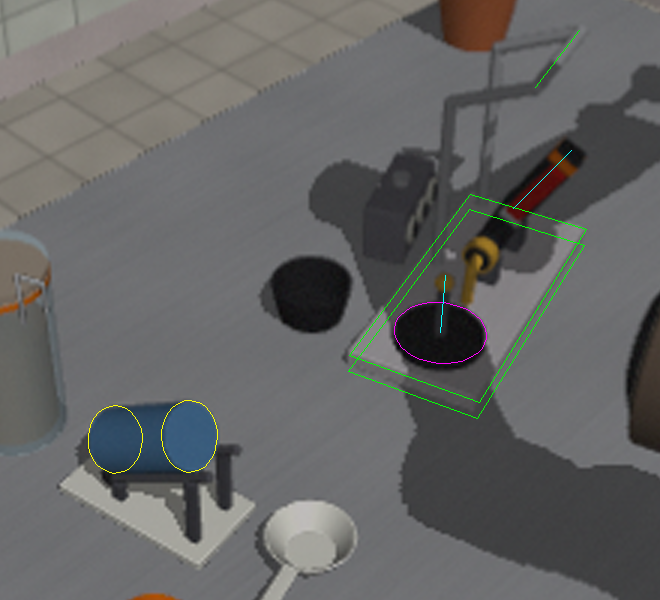

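View pics/ov_top.png

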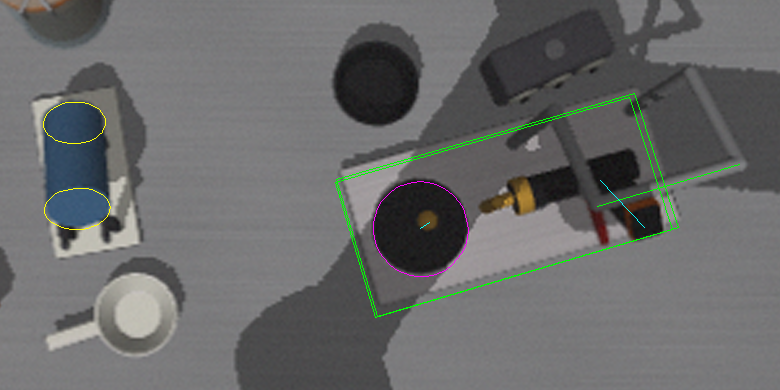

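The overlays fit: the crop confirms the blue beaker in the cradle (side crop 90–218, 400–472), mouth pointing away. The grate, guard and grip lines also match. The rails stick out about 15 mm past the beaker's bottom, so the tool will come in steeper than the beaker's axis.

```bash
cat >> h.py <<'E'
from scipy.spatial.transform import Rotation as Ro
np.set_printoptions(precision=4,suppress=True)
def tool(yaw,pitch):  # pitch deg below level; y axis to the right
    a,p=np.radians([yaw,pitch]); z=np.array([np.cos(p)*np.cos(a),np.cos(p)*np.sin(a),-np.sin(p)])
    y=np.array([np.sin(a),-np.cos(a),0]); return np.c_[np.cross(y,z),y,z]
def plan(wps,P=None,R=None,show=True):
    o=robot.get_obs(); P=np.array(o['eef_pos']) if P is None else P; R=np.array(o['tool_rot']) if R is None else R
    for P1,R1,n in wps:
        R1=R if R1 is None else R1; P1=np.array(P1); D=(P1-P); r=Ro.from_matrix(R.T@R1).as_rotvec()
        T=[];W=[];Rc=R;Pc=P
        for k in range(n):
            t=(Rc.T@(P+D*(k+1)/n-Pc)/.05).round(2); v=(r/n/.15).round(2)
            Pc=Pc+Rc@t*.05; Rc=Rc@Ro.from_rotvec(v*.15).as_matrix(); T.append((t+0.).tolist());W.append((v+0.).tolist())
        print('rows',n,'max',abs(np.array(T)).max(),abs(np.array(W)).max(),'\n',T,'\n',W,'\n end',Pc,'err',Pc-P1); P,R=Pc,Rc
    return P,R
YB=8.5; YR=16.16
bdir=np.array([np.cos(np.radians(32))*np.cos(np.radians(YB)),np.cos(np.radians(32))*np.sin(np.radians(YB)),-np.sin(np.radians(32))])
MID=np.array([.543,.1872,.076]); G=MID-.016*bdir
E
python3 - <<'E'
from h import *
Rg=tool(YB,57); pre=G-.13*Rg[:,2]; print(G,pre)
plan([([.28,-.35,.38],tool(12,88),6),([.42,.0,.36],tool(YB,75),9),(pre,Rg,9)])
E
```

```text
[0.5296 0.1852 0.0845] [0.4596 0.1747 0.1935]
rows 6 max 0.72 0.15 
 [[0.48, -0.67, -0.43], [0.47, -0.68, -0.43], [0.46, -0.69, -0.43], [0.44, -0.7, -0.43], [0.44, -0.71, -0.42], [0.41, -0.72, -0.42]] 
 [[0.0, 0.04, 0.15], [0.0, 0.04, 0.15], [0.0, 0.04, 0.15], [0.0, 0.04, 0.15], [0.0, 0.04, 0.15], [0.0, 0.04, 0.15]] 
 end [ 0.2799 -0.3501  0.38  ] err [-0.0001 -0.0001  0.    ]
rows 9 max 0.72 0.17 
 [[0.47, -0.7, 0.06], [0.45, -0.69, 0.08], [0.45, -0.71, 0.08], [0.45, -0.7, 0.1], [0.43, -0.71, 0.1], [0.43, -0.72, 0.12], [0.42, -0.71, 0.12], [0.41, -0.72, 0.13], [0.4, -0.72, 0.15]] 
 [[-0.01, 0.17, 0.05], [-0.01, 0.17, 0.05], [-0.01, 0.17, 0.05], [-0.01, 0.17, 0.05], [-0.01, 0.17, 0.05], [-0.01, 0.17, 0.05], [-0.01, 0.17, 0.05], [-0.01, 0.17, 0.05], [-0.01, 0.17, 0.05]] 
 end [ 0.4199 -0.0002  0.3598] err [-0.0001 -0.0002 -0.0002]
rows 9 max 0.4 0.23 
 [[0.04, -0.37, 0.39], [0.03, -0.38, 0.4], [0.01, -0.37, 0.39], [0.0, -0.37, 0.4], [-0.01, -0.37, 0.4], [-0.03, -0.38, 0.39], [-0.04, -0.37, 0.39], [-0.06, -0.37, 0.4], [-0.07, -0.37, 0.38]] 
 [[0.0, 0.23, 0.0], [0.0, 0.23, 0.0], [0.0, 0.23, 0.0], [0.0, 0.23, 0.0], [0.0, 0.23, 0.0], [0.0, 0.23, 0.0], [0.0, 0.23, 0.0], [0.0, 0.23, 0.0], [0.0, 0.23, 0.0]] 
 end [0.4593 0.1745 0.1936] err [-0.0002 -0.0002  0.0001]
```

Emit:
jog_arm --translation '[[0.48,-0.67,-0.43],[0.47,-0.68,-0.43],[0.46,-0.69,-0.43],[0.44,-0.7,-0.43],[0.44,-0.71,-0.42],[0.41,-0.72,-0.42]]' --rot '[[0,0.04,0.15],[0,0.04,0.15],[0,0.04,0.15],[0,0.04,0.15],[0,0.04,0.15],[0,0.04,0.15]]' --fingers -1

```text
t: 2.95
eef_pos: [0.2801, -0.3487, 0.3809]
tool_rot: [[0.977, 0.208, 0.035], [0.208, -0.978, 0.01], [0.036, -0.002, -0.999]]
ft_force: [0.3, 0.9, -0.5]
finger_gap: 0.0855
grip_force: 0.0
```

Emit:
jog_arm --translation '[[0.47,-0.7,0.06],[0.45,-0.69,0.08],[0.45,-0.71,0.08],[0.45,-0.7,0.1],[0.43,-0.71,0.1],[0.43,-0.72,0.12],[0.42,-0.71,0.12],[0.41,-0.72,0.13],[0.4,-0.72,0.15]]' --rot '[[-0.01,0.17,0.05],[-0.01,0.17,0.05],[-0.01,0.17,0.05],[-0.01,0.17,0.05],[-0.01,0.17,0.05],[-0.01,0.17,0.05],[-0.01,0.17,0.05],[-0.01,0.17,0.05],[-0.01,0.17,0.05]]'

```text
t: 4.08
eef_pos: [0.4202, 0.001, 0.3602]
tool_rot: [[0.955, 0.141, 0.262], [0.137, -0.99, 0.036], [0.264, 0.001, -0.964]]
ft_force: [1.5, 0.1, -0.6]
finger_gap: 0.0857
grip_force: 0.0
```

Emit:
jog_arm --translation '[[0.04,-0.37,0.39],[0.03,-0.38,0.4],[0.01,-0.37,0.39],[0,-0.37,0.4],[-0.01,-0.37,0.4],[-0.03,-0.38,0.39],[-0.04,-0.37,0.39],[-0.06,-0.37,0.4],[-0.07,-0.37,0.38],[0,0,0]]' --rot '[[0,0.23,0],[0,0.23,0],[0,0.23,0],[0,0.23,0],[0,0.23,0],[0,0.23,0],[0,0.23,0],[0,0.23,0],[0,0.23,0],[0,0,0]]'

```text
t: 5.32
eef_pos: [0.4575, 0.1748, 0.1915]
tool_rot: [[0.832, 0.144, 0.535], [0.123, -0.99, 0.076], [0.541, 0.002, -0.841]]
ft_force: [0.2, -0.7, -0.2]
finger_gap: 0.0857
grip_force: 0.0
```

Run:
```python
from h import *
o=robot.get_obs(); print(o['t'],o['q'],o['eef_pos'],o['tool_rot'],o['finger_gap'],o['ft_force'])
plan([(G,tool(YB,57),6)])
```

```text
5.325 [ 0.3418 -0.1336  2.3583 -0.3022  0.3703  2.0186] [0.4575 0.1748 0.1915] [[ 0.8323  0.1444  0.5352]
 [ 0.1228 -0.9895  0.0761]
 [ 0.5406  0.0024 -0.8413]] 0.08567655821759391 [ 0.151  -0.7299 -0.2249]
rows 6 max 0.44 0.01 
 [[0.01, 0.0, 0.43], [0.01, 0.0, 0.43], [0.01, 0.0, 0.43], [0.01, 0.0, 0.44], [0.01, 0.0, 0.43], [0.01, 0.0, 0.43]] 
 [[0.0, 0.01, 0.0], [0.0, 0.01, 0.0], [0.0, 0.01, 0.0], [0.0, 0.01, 0.0], [0.0, 0.01, 0.0], [0.0, 0.01, 0.0]] 
 end [0.5297 0.1851 0.0844] err [ 0.0002 -0.0001 -0.    ]
```

Emit:
jog_arm --translation '[[0,0,0.43],[0,0,0.43],[0,0,0.43],[0,0,0.43],[0,0,0.43],[0,0,0.43],[0,0,0]]' --rot '[[0,0,0],[0,0,0],[0,0,0],[0,0,0],[0,0,0],[0,0,0],[0,0,0]]'

```text
t: 6.2
eef_pos: [0.5299, 0.1833, 0.0854]
tool_rot: [[0.83, 0.141, 0.539], [0.12, -0.99, 0.075], [0.544, 0.003, -0.839]]
ft_force: [-0.2, -0.4, 0.2]
finger_gap: 0.0852
grip_force: 0.0
```

Run:
```python
from h import *
o=robot.get_obs(); print(o['t'],o['eef_pos'],np.array(o['eef_pos'])-G,o['finger_gap'],o['ft_force'])
p=robot.snapshot('side'); im=np.array(p['pixels'])[200:340,150:350,::-1]; cv2.imwrite('pics/c1.png',cv2.resize(im,None,fx=4,fy=4,interpolation=cv2.INTER_CUBIC))
```

```text
6.2 [0.5299 0.1833 0.0854] [ 0.0003 -0.0018  0.001 ] 0.08520323069694537 [-0.167  -0.371   0.2377]
```

View pics/c1.png

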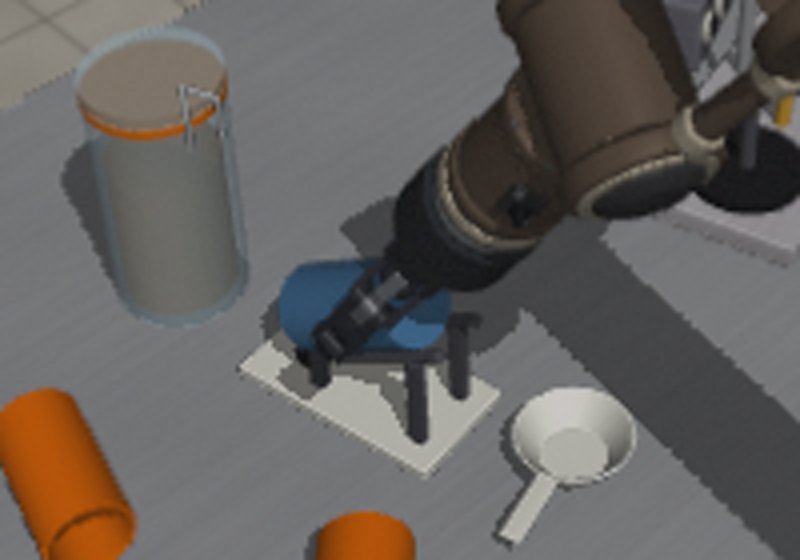

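The crop shows the fingers straddling the blue beaker, with the near finger at (345,320). The body is clear of the rails. I'll close on it.

Emit:
jog_arm --translation '[[0,0,0],[0,0,0],[0,0,0],[0,0,0],[0,0,0],[0,0,0],[0,0,0],[0,0,0]]' --rot '[[0,0,0],[0,0,0],[0,0,0],[0,0,0],[0,0,0],[0,0,0],[0,0,0],[0,0,0]]' --fingers 1

```text
t: 7.25
eef_pos: [0.5293, 0.1848, 0.0871]
tool_rot: [[0.829, 0.143, 0.541], [0.12, -0.99, 0.078], [0.547, 0.001, -0.837]]
ft_force: [-3.9, 0.3, 6.1]
finger_gap: 0.0559
grip_force: 61.5
```

Run:
```python
from h import *
o=robot.get_obs(); print(o['t'],o['q'],o['eef_pos'],np.array(o['eef_pos'])-G,o['finger_gap'],o['ft_force'],o['grip_force'])
P=np.array(o['eef_pos'])
plan([(P+[0,0,.06],None,5),(P+[0,0,.15],None,4)])
```

```text
7.25 [ 0.3057  0.2425  2.2625 -0.9492  0.1097  2.6533] [0.5293 0.1848 0.0871] [-0.0003 -0.0004  0.0026] 0.05586341851855189 [-3.9346  0.2815  6.0999] 61.52782833902165
rows 5 max 0.2 0.0 
 [[0.13, 0.0, -0.2], [0.13, 0.0, -0.2], [0.13, 0.0, -0.2], [0.14, 0.0, -0.2], [0.13, 0.0, -0.2]] 
 [[0.0, 0.0, 0.0], [0.0, 0.0, 0.0], [0.0, 0.0, 0.0], [0.0, 0.0, 0.0], [0.0, 0.0, 0.0]] 
 end [0.5296 0.1848 0.147 ] err [ 0.0003  0.0001 -0.0001]
rows 4 max 0.38 0.0 
 [[0.25, 0.0, -0.38], [0.24, 0.0, -0.38], [0.25, 0.0, -0.37], [0.24, 0.0, -0.38]] 
 [[0.0, 0.0, 0.0], [0.0, 0.0, 0.0], [0.0, 0.0, 0.0], [0.0, 0.0, 0.0]] 
 end [0.5293 0.1849 0.237 ] err [-0.      0.0001 -0.0001]
```

Emit:
jog_arm --translation '[[0.13,0,-0.2],[0.13,0,-0.2],[0.13,0,-0.2],[0.13,0,-0.2],[0.13,0,-0.2]]' --rot '[[0,0,0],[0,0,0],[0,0,0],[0,0,0],[0,0,0]]'

```text
t: 7.88
eef_pos: [0.5279, 0.1842, 0.1454]
tool_rot: [[0.831, 0.142, 0.538], [0.119, -0.99, 0.076], [0.544, 0.001, -0.839]]
ft_force: [0.3, 0.4, -2.4]
finger_gap: 0.0557
grip_force: 63.5
```

Emit:
jog_arm --translation '[[0.25,0,-0.38],[0.25,0,-0.38],[0.25,0,-0.38],[0.25,0,-0.38],[0,0,0]]' --rot '[[0,0,0],[0,0,0],[0,0,0],[0,0,0],[0,0,0]]'

```text
t: 8.5
eef_pos: [0.5303, 0.1851, 0.2387]
tool_rot: [[0.828, 0.142, 0.543], [0.119, -0.99, 0.078], [0.549, -0.001, -0.836]]
ft_force: [0.3, -0.6, -1.8]
finger_gap: 0.0558
grip_force: 63.6
```

Run:
```python
from h import *
o=robot.get_obs(); print(o['t'],o['q'],o['eef_pos'],o['tool_rot'],o['finger_gap'],o['ft_force'],o['grip_force'])
```

```text
8.5 [ 0.3055 -0.0613  2.1835 -0.2037  0.453   1.8913] [0.5303 0.1851 0.2387] [[ 0.8277  0.1421  0.5429]
 [ 0.1185 -0.9899  0.0784]
 [ 0.5485 -0.0005 -0.8361]] 0.05582981241851601 [ 0.3427 -0.5562 -1.8465] 63.55419066734612
```

Run:
```python
from h import *
plan([([.51,.03,.27],tool(YB,86),7),([.4895,-.1205,.25],tool(YB,115),7)])
```

```text
rows 7 max 0.43 0.49 
 [[-0.05, 0.43, -0.14], [-0.06, 0.43, -0.14], [-0.08, 0.43, -0.13], [-0.08, 0.43, -0.13], [-0.09, 0.43, -0.11], [-0.1, 0.43, -0.12], [-0.11, 0.43, -0.1]] 
 [[0.0, -0.49, -0.01], [0.0, -0.49, -0.01], [0.0, -0.49, -0.01], [0.0, -0.49, -0.01], [0.0, -0.49, -0.01], [0.0, -0.49, -0.01], [0.0, -0.49, -0.01]] 
 end [0.5102 0.0301 0.27  ] err [ 0.0002  0.0001 -0.    ]
rows 7 max 0.42 0.48 
 [[-0.13, 0.42, 0.05], [-0.12, 0.41, 0.06], [-0.12, 0.42, 0.07], [-0.11, 0.41, 0.07], [-0.11, 0.42, 0.09], [-0.1, 0.42, 0.09], [-0.1, 0.41, 0.1]] 
 [[0.0, -0.48, 0.0], [0.0, -0.48, 0.0], [0.0, -0.48, 0.0], [0.0, -0.48, 0.0], [0.0, -0.48, 0.0], [0.0, -0.48, 0.0], [0.0, -0.48, 0.0]] 
 end [ 0.4894 -0.1204  0.2499] err [-0.0001  0.0001 -0.0001]
```

Emit:
jog_arm --translation '[[-0.05,0.43,-0.14],[-0.06,0.43,-0.14],[-0.08,0.43,-0.13],[-0.08,0.43,-0.13],[-0.09,0.43,-0.11],[-0.1,0.43,-0.12],[-0.11,0.43,-0.1]]' --rot '[[0,-0.49,-0.01],[0,-0.49,-0.01],[0,-0.49,-0.01],[0,-0.49,-0.01],[0,-0.49,-0.01],[0,-0.49,-0.01],[0,-0.49,-0.01]]'

```text
t: 9.38
eef_pos: [0.5083, 0.029, 0.2663]
tool_rot: [[0.987, 0.152, 0.057], [0.152, -0.988, 0.006], [0.057, 0.003, -0.998]]
ft_force: [-0.2, 0.1, -2.0]
finger_gap: 0.0556
grip_force: 63.7
```

Emit:
jog_arm --translation '[[-0.13,0.42,0.05],[-0.12,0.41,0.06],[-0.12,0.42,0.07],[-0.11,0.41,0.07],[-0.11,0.42,0.09],[-0.1,0.42,0.09],[-0.1,0.41,0.1],[0,0,0]]' --rot '[[0,-0.48,0],[0,-0.48,0],[0,-0.48,0],[0,-0.48,0],[0,-0.48,0],[0,-0.48,0],[0,-0.48,0],[0,0,0]]'

```text
t: 10.38
eef_pos: [0.4879, -0.1214, 0.2455]
tool_rot: [[0.892, 0.15, -0.426], [0.135, -0.989, -0.067], [-0.431, 0.002, -0.902]]
ft_force: [0.2, 0.1, -2.0]
finger_gap: 0.0556
grip_force: 63.8
```

Run:
```python
from h import *
o=robot.get_obs(); print(o['t'],o['q'],o['eef_pos'],o['tool_rot'],o['finger_gap'],o['grip_force'])
for v in('side','top'):
    p=robot.snapshot(v)
    for q in('beaker','beaker_mouth','peg_seat'):
        for r in robot.place_of(p,q):
            X=w(p,r['centre'])
            if np.linalg.norm(X[:2]-[.49,-.12])<.08: print(v,q,round(r['confidence'],2),X)
    if v=='side': im=np.array(p['pixels'])[130:290,230:430,::-1]; cv2.imwrite('pics/c2.png',cv2.resize(im,None,fx=3.5,fy=3.5,interpolation=cv2.INTER_CUBIC))
```

```text
10.375 [-0.2334  0.3369  1.6671 -0.1641  1.5537  1.2246] [ 0.4879 -0.1214  0.2455] [[ 0.8924  0.1502 -0.4256]
 [ 0.1346 -0.9886 -0.0667]
 [-0.4307  0.0022 -0.9025]] 0.0555675992534836 63.774241036735475
side beaker 0.81 [ 0.4884 -0.1208  0.2775]
side beaker_mouth 0.68 [ 0.4859 -0.121   0.1767]
side peg_seat 0.65 [ 0.4917 -0.1203  0.0295]
```

View pics/c2.png

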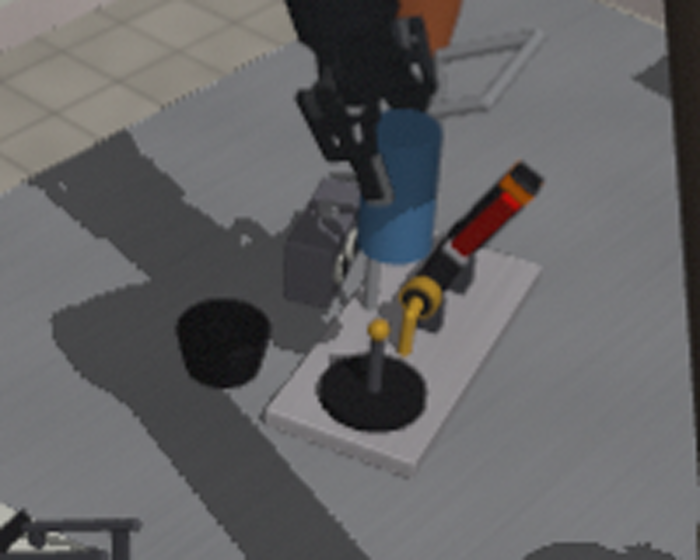

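The crop shows the beaker hanging mouth down, level with the gun, with the peg ball at (378,328) below. Networks put the mouth at (0.486, -0.121, 0.177), 68 mm below the TCP. I'll correct by about 4 mm and lower it.

Run:
```python
from h import *
o=robot.get_obs();R=np.array(o['tool_rot'])@Ro.from_rotvec([0,.015,0]).as_matrix()
P,R=plan([([.4915,-.1203,.2455],R,2)])
plan([([.4915,-.1203,.108],None,9)],P,R)
print((np.array([[0,0,-.002]])@R/.05))
```

```text
rows 2 max 0.04 0.05 
 [[0.04, 0.0, 0.01], [0.04, 0.01, 0.02]] 
 [[0.0, 0.05, 0.0], [0.0, 0.05, 0.0]] 
 end [ 0.4915 -0.1205  0.2453] err [ 0.     -0.0002 -0.0002]
rows 9 max 0.28 0.0 
 [[0.13, 0.0, 0.28], [0.12, 0.0, 0.28], [0.13, -0.01, 0.27], [0.13, 0.0, 0.28], [0.12, 0.0, 0.28], [0.13, 0.0, 0.28], [0.12, 0.0, 0.28], [0.13, 0.0, 0.27], [0.13, -0.01, 0.28]] 
 [[0.0, 0.0, 0.0], [0.0, 0.0, 0.0], [0.0, 0.0, 0.0], [0.0, 0.0, 0.0], [0.0, 0.0, 0.0], [0.0, 0.0, 0.0], [0.0, 0.0, 0.0], [0.0, 0.0, 0.0], [0.0, 0.0, 0.0]] 
 end [ 0.4916 -0.1201  0.108 ] err [ 0.0001  0.0002 -0.    ]
[[ 0.0165 -0.0002  0.0364]]
```

Emit:
jog_arm --translation '[[0.04,0,0.01],[0.04,0,0.02],[0.12,0,0.28],[0.12,0,0.28],[0.12,0,0.28],[0.12,0,0.28],[0,0,0],[0,0,0]]' --rot '[[0,0.05,0],[0,0.05,0],[0,0,0],[0,0,0],[0,0,0],[0,0,0],[0,0,0],[0,0,0]]'

```text
t: 11.78
eef_pos: [0.4903, -0.1211, 0.1841]
tool_rot: [[0.9, 0.151, -0.409], [0.136, -0.988, -0.067], [-0.415, 0.004, -0.91]]
ft_force: [0.2, -0.3, -0.9]
finger_gap: 0.0558
grip_force: 63.8
```

Run:
```python
from h import *
o=robot.get_obs(); print(o['eef_pos'],o['tool_rot'])
for v in('side','top'):
    p=robot.snapshot(v)
    for q in('beaker','beaker_mouth','peg_seat'):
        for r in robot.place_of(p,q):
            X=w(p,r['centre'])
            if np.linalg.norm(X[:2]-[.49,-.12])<.08: print(v,q,round(r['confidence'],2),X)
plan([([.4915,-.1203,.108],None,5)])
```

```text
[ 0.4903 -0.1211  0.1841] [[ 0.8998  0.1515 -0.4093]
 [ 0.1361 -0.9885 -0.0665]
 [-0.4146  0.0041 -0.91  ]]
side beaker 0.85 [ 0.4904 -0.121   0.2149]
side beaker_mouth 0.74 [ 0.4877 -0.1201  0.1153]
side peg_seat 0.66 [ 0.4901 -0.1171  0.0299]
rows 5 max 0.28 0.0 
 [[0.13, 0.0, 0.28], [0.13, -0.01, 0.27], [0.13, 0.0, 0.28], [0.14, 0.0, 0.27], [0.13, -0.01, 0.28]] 
 [[0.0, 0.0, 0.0], [0.0, 0.0, 0.0], [0.0, 0.0, 0.0], [0.0, 0.0, 0.0], [0.0, 0.0, 0.0]] 
 end [ 0.4916 -0.1201  0.1079] err [ 0.0001  0.0002 -0.0001]
```

Emit:
jog_arm --translation '[[0.16,0,0.28],[0.13,-0.01,0.28],[0.13,0,0.28],[0.13,0,0.28],[0.13,-0.01,0.28],[0,0,0],[0,0,0]]' --rot '[[0,0,0],[0,0,0],[0,0,0],[0,0,0],[0,0,0],[0,0,0],[0,0,0]]'

```text
t: 13.05
eef_pos: [0.4921, -0.1201, 0.1064]
tool_rot: [[0.9, 0.152, -0.409], [0.136, -0.988, -0.067], [-0.414, 0.004, -0.91]]
ft_force: [-0.1, 0.3, -0.8]
finger_gap: 0.0556
grip_force: 63.8
```

Emit:
jog_arm --translation '[[0.03,0,0.07],[0,0,0],[0,0,0]]' --rot '[[0,0,0],[0,0,0],[0,0,0]]'

```text
t: 13.42
eef_pos: [0.492, -0.1201, 0.1027]
tool_rot: [[0.9, 0.151, -0.409], [0.136, -0.988, -0.067], [-0.414, 0.004, -0.91]]
ft_force: [0.1, 0.1, -1.7]
finger_gap: 0.0558
grip_force: 63.8
```

Emit:
jog_arm --translation '[[0.02,0,0.04],[0,0,0],[0,0,0]]' --rot '[[0,0,0],[0,0,0],[0,0,0]]'

```text
t: 13.8
eef_pos: [0.4918, -0.12, 0.1001]
tool_rot: [[0.9, 0.152, -0.409], [0.136, -0.988, -0.066], [-0.415, 0.004, -0.91]]
ft_force: [-0.9, 0.6, -0.8]
finger_gap: 0.0555
grip_force: 63.8
```

Emit:
jog_arm --translation '[[0.02,0,0.03],[0,0,0],[0,0,0]]' --rot '[[0,0,0],[0,0,0],[0,0,0]]'

```text
t: 14.18
eef_pos: [0.4922, -0.12, 0.0984]
tool_rot: [[0.9, 0.152, -0.409], [0.136, -0.988, -0.067], [-0.415, 0.004, -0.91]]
ft_force: [0.6, -0.5, -1.2]
finger_gap: 0.0557
grip_force: 63.8
```

Emit:
jog_arm --translation '[[0.01,0,0.03],[0,0,0],[0,0,0]]' --rot '[[0,0,0],[0,0,0],[0,0,0]]'

```text
t: 14.55
eef_pos: [0.4923, -0.12, 0.0983]
tool_rot: [[0.9, 0.151, -0.409], [0.136, -0.988, -0.067], [-0.415, 0.004, -0.91]]
ft_force: [-0.5, 1.4, 5.1]
finger_gap: 0.0557
grip_force: 64.0
```

Contact: 5 N upward at TCP height 0.0983, as expected. Release.

Emit:
jog_arm --translation '[[0,0,0],[0,0,0],[0,0,0],[0,0,0],[0,0,0],[0,0,0],[0,0,0]]' --rot '[[0,0,0],[0,0,0],[0,0,0],[0,0,0],[0,0,0],[0,0,0],[0,0,0]]' --fingers -1

```text
t: 15.42
eef_pos: [0.492, -0.12, 0.0968]
tool_rot: [[0.9, 0.152, -0.409], [0.136, -0.988, -0.066], [-0.415, 0.004, -0.91]]
ft_force: [-0.3, -0.6, -0.7]
finger_gap: 0.0853
grip_force: 0.0
```

Run:
```python
from h import *
o=robot.get_obs(); print(o['eef_pos'],o['finger_gap'],o['ft_force'],o['q'])
p=robot.snapshot('side')
for q in('beaker','beaker_mouth'):
    for r in robot.place_of(p,q):
        X=w(p,r['centre'])
        if np.linalg.norm(X[:2]-[.49,-.12])<.08: print(q,round(r['confidence'],2),X)
P=np.array(o['eef_pos']);R=np.array(o['tool_rot'])
plan([(P-.14*R[:,2],None,5),(P-.14*R[:,2]+[-.05,0,.2],tool(YB,90),6)])
```

```text
[ 0.492  -0.12    0.0968] 0.08529694991825655 [-0.2616 -0.6    -0.6901] [-0.2316  0.519   1.7444 -0.1663  1.2806  1.2682]
beaker 0.78 [ 0.4905 -0.1211  0.1278]
beaker 0.26 [ 0.4905 -0.118   0.031 ]
beaker_mouth 0.83 [ 0.4876 -0.1198  0.0305]
rows 5 max 0.56 0.0 
 [[0.0, 0.0, -0.56], [0.0, 0.0, -0.56], [0.0, 0.0, -0.56], [0.0, 0.0, -0.56], [0.0, 0.0, -0.56]] 
 [[0.0, 0.0, 0.0], [0.0, 0.0, 0.0], [0.0, 0.0, 0.0], [0.0, 0.0, 0.0], [0.0, 0.0, 0.0]] 
 end [ 0.5493 -0.1107  0.2242] err [-0.  0.  0.]
rows 6 max 0.66 0.48 
 [[-0.43, -0.02, -0.54], [-0.38, -0.03, -0.57], [-0.35, -0.02, -0.59], [-0.3, -0.03, -0.62], [-0.26, -0.02, -0.63], [-0.2, -0.03, -0.66]] 
 [[0.01, 0.48, 0.0], [0.01, 0.48, 0.0], [0.01, 0.48, 0.0], [0.01, 0.48, 0.0], [0.01, 0.48, 0.0], [0.01, 0.48, 0.0]] 
 end [ 0.4995 -0.1106  0.4243] err [0.0002 0.0001 0.0001]
```

Emit:
jog_arm --translation '[[0,0,-0.3],[0,0,-0.5],[0,0,-0.6],[0,0,-0.6],[0,0,-0.6],[0,0,-0.2]]' --rot '[[0,0,0],[0,0,0],[0,0,0],[0,0,0],[0,0,0],[0,0,0]]'

```text
t: 16.32
eef_pos: [0.5515, -0.1108, 0.2271]
tool_rot: [[0.902, 0.152, -0.404], [0.136, -0.988, -0.068], [-0.41, 0.006, -0.912]]
ft_force: [0.3, -0.0, -0.8]
finger_gap: 0.0854
grip_force: 0.0
```

Emit:
jog_arm --translation '[[-0.43,-0.02,-0.54],[-0.38,-0.03,-0.57],[-0.35,-0.02,-0.59],[-0.3,-0.03,-0.62],[-0.26,-0.02,-0.63],[-0.2,-0.03,-0.66],[0,0,0]]' --rot '[[0.01,0.48,0],[0.01,0.48,0],[0.01,0.48,0],[0.01,0.48,0],[0.01,0.48,0],[0.01,0.48,0],[0,0,0]]'

```text
t: 17.2
eef_pos: [0.4994, -0.1111, 0.4281]
tool_rot: [[0.989, 0.149, 0.01], [0.149, -0.989, 0.003], [0.011, -0.002, -1.0]]
ft_force: [-0.4, -0.1, 0.1]
finger_gap: 0.0853
grip_force: 0.0
```

```bash
echo 'S=np.array([.4965,-.2863,.132])' >> h.py
python3 - <<'E'
from h import *
o=robot.get_obs(); print(o['eef_pos'],o['ft_force'])
for v in('side','top'):
    p=robot.snapshot(v)
    for q in('beaker','beaker_mouth','squeeze','guard','rinser','peg_seat'):
        for r in robot.place_of(p,q)[:4]:
            X=w(p,r['centre'])
            if X[1]<-.05: print(v,q,round(r['confidence'],2),X)
R=tool(YR,60)
plan([([.37,-.25,.42],tool(YR,75),6),(S-.2*R[:,2],R,5)])
E
```

```text
[ 0.4994 -0.1111  0.4281] [-0.4067 -0.1412  0.0935]
side beaker 0.64 [ 0.4908 -0.1207  0.1292]
side beaker_mouth 0.73 [ 0.4908 -0.1179  0.0338]
side beaker_mouth 0.24 [ 0.4981 -0.2828  0.1323]
side squeeze 0.66 [ 0.4992 -0.2851  0.1304]
side guard 0.67 [ 0.5058 -0.2812  0.25  ]
side rinser 0.68 [ 0.5165 -0.1981 -0.002 ]
side peg_seat 0.84 [ 0.493  -0.1184  0.0309]
top beaker 0.62 [ 0.4933 -0.1198  0.1332]
top beaker_mouth 0.49 [ 0.4919 -0.1211  0.0292]
top squeeze 0.74 [ 0.495  -0.2862  0.1275]
top rinser 0.81 [ 0.5155 -0.2035 -0.0043]
top peg_seat 0.74 [ 0.4906 -0.1236  0.0289]
rows 6 max 0.53 0.29 
 [[-0.5, 0.39, 0.01], [-0.5, 0.39, -0.01], [-0.51, 0.37, -0.04], [-0.52, 0.36, -0.06], [-0.53, 0.35, -0.08], [-0.53, 0.34, -0.1]] 
 [[0.01, 0.29, -0.15], [0.01, 0.29, -0.15], [0.01, 0.29, -0.15], [0.01, 0.29, -0.15], [0.01, 0.29, -0.15], [0.01, 0.29, -0.15]] 
 end [ 0.3699 -0.2502  0.4198] err [-0.0001 -0.0002 -0.0002]
rows 5 max 0.46 0.34 
 [[-0.08, 0.28, 0.46], [-0.1, 0.28, 0.45], [-0.12, 0.27, 0.44], [-0.14, 0.28, 0.44], [-0.17, 0.28, 0.43]] 
 [[0.0, 0.34, 0.01], [0.0, 0.34, 0.01], [0.0, 0.34, 0.01], [0.0, 0.34, 0.01], [0.0, 0.34, 0.01]] 
 end [ 0.4003 -0.3142  0.3052] err [-0.0001 -0.      0.    ]
```

The beaker is seated on the peg: mouth and seat agree within about 3 mm in both views. Now the rinser gun.

Emit:
jog_arm --translation '[[-0.5,0.39,0.01],[-0.5,0.39,-0.01],[-0.51,0.37,-0.04],[-0.52,0.36,-0.06],[-0.53,0.35,-0.08],[-0.53,0.34,-0.1]]' --rot '[[0.01,0.29,-0.15],[0.01,0.29,-0.15],[0.01,0.29,-0.15],[0.01,0.29,-0.15],[0.01,0.29,-0.15],[0.01,0.29,-0.15]]'

```text
t: 18.65
eef_pos: [0.369, -0.2509, 0.4203]
tool_rot: [[0.925, 0.282, 0.255], [0.273, -0.959, 0.069], [0.264, 0.006, -0.964]]
ft_force: [0.1, -0.4, 0.4]
finger_gap: 0.0856
grip_force: 0.0
```

Emit:
jog_arm --translation '[[-0.08,0.28,0.46],[-0.1,0.28,0.45],[-0.12,0.27,0.44],[-0.14,0.28,0.44],[-0.17,0.28,0.43],[0,0,0],[0,0,0]]' --rot '[[0,0.34,0.01],[0,0.34,0.01],[0,0.34,0.01],[0,0.34,0.01],[0,0.34,0.01],[0,0,0],[0,0,0]]'

```text
t: 19.52
eef_pos: [0.4005, -0.3143, 0.3064]
tool_rot: [[0.834, 0.274, 0.479], [0.239, -0.962, 0.135], [0.498, 0.002, -0.867]]
ft_force: [-0.1, -0.3, -0.5]
finger_gap: 0.0854
grip_force: 0.0
```

Run:
```python
from h import *
o=robot.get_obs(); print(o['t'],o['eef_pos'],o['tool_rot'],o['q'])
R=tool(YR,60); plan([(S-.1*R[:,2],R,4),(S,R,6)])
p=robot.snapshot('top'); im=np.array(p['pixels'])[180:320,300:500,::-1]; cv2.imwrite('pics/c3.png',cv2.resize(im,None,fx=4,fy=4,interpolation=cv2.INTER_CUBIC))
```

```text
19.525 [ 0.4005 -0.3143  0.3064] [[ 0.8338  0.2745  0.479 ]
 [ 0.2392 -0.9616  0.1346]
 [ 0.4976  0.0024 -0.8674]] [-1.0421 -0.0819  2.0328  0.5653  1.1171  0.0157]
rows 4 max 0.51 0.01 
 [[0.0, 0.0, 0.51], [0.0, -0.01, 0.5], [0.0, 0.0, 0.51], [-0.01, 0.0, 0.5]] 
 [[0.01, 0.0, 0.0], [0.01, 0.0, 0.0], [0.01, 0.0, 0.0], [0.01, 0.0, 0.0]] 
 end [ 0.4483 -0.3001  0.2185] err [-0.0002  0.0001 -0.0001]
rows 6 max 0.34 0.0 
 [[0.0, 0.0, 0.33], [0.0, 0.0, 0.34], [0.0, 0.0, 0.33], [0.01, 0.0, 0.33], [0.0, 0.01, 0.34], [0.0, 0.0, 0.33]] 
 [[0.0, 0.0, 0.0], [0.0, 0.0, 0.0], [0.0, 0.0, 0.0], [0.0, 0.0, 0.0], [0.0, 0.0, 0.0], [0.0, 0.0, 0.0]] 
 end [ 0.4966 -0.2865  0.132 ] err [ 0.0001 -0.0002  0.    ]
```

View pics/c3.png

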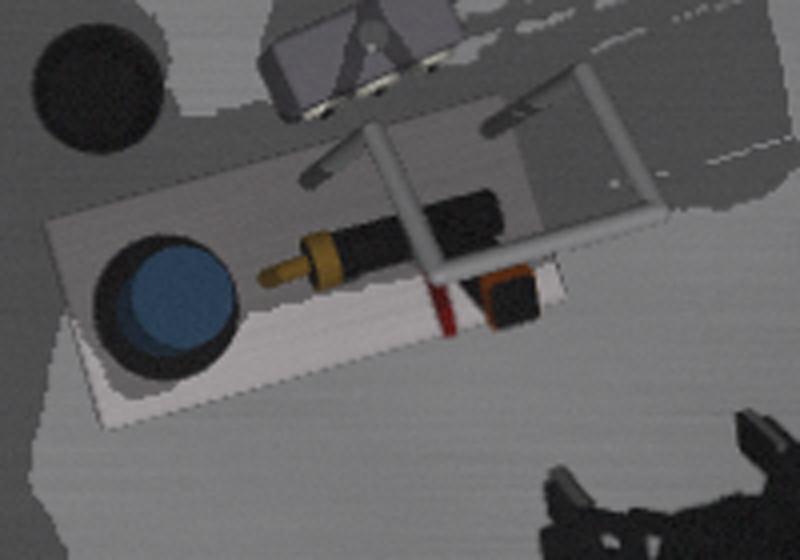

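The crop shows the beaker seated inside the grate circle. The red trigger is at (443,310) and the grip at (513,297), and the fingers approach in front of the guard bar. Going in.

Emit:
jog_arm --translation '[[0,0,0.5],[0,-0.01,0.5],[0,0,0.5],[0,0,0.5],[0,0,0.4],[0,0,0]]' --rot '[[0.01,0,0],[0.01,0,0],[0.01,0,0],[0.01,0,0],[0,0,0],[0,0,0]]'

```text
t: 20.32
eef_pos: [0.458, -0.2962, 0.2014]
tool_rot: [[0.834, 0.279, 0.477], [0.24, -0.96, 0.142], [0.497, -0.004, -0.868]]
ft_force: [0.2, -1.3, 0.2]
finger_gap: 0.0854
grip_force: 0.0
```

Run:
```python
from h import *
o=robot.get_obs(); print(o['t'],o['eef_pos'],o['ft_force'],o['q'])
R=tool(YR,60); plan([(S,R,4)])
sq=[]
for v in ('top','side'):
    p=robot.snapshot(v)
    for r in robot.place_of(p,'squeeze')[:1]: print(v,r['confidence'],w(p,r['centre']))
p=robot.snapshot('side'); im=np.array(p['pixels'])[90:250,300:460,::-1]
cv2.imwrite('pics/c4.png',cv2.resize(im,None,fx=3.7,fy=3.7,interpolation=cv2.INTER_CUBIC))
```

```text
20.325 [ 0.458  -0.2962  0.2014] [ 0.2443 -1.2554  0.2368] [-0.9145  0.1072  2.0771  0.6532  0.8698 -0.0343]
rows 4 max 0.4 0.01 
 [[0.0, 0.01, 0.4], [0.0, 0.01, 0.4], [0.0, 0.0, 0.4], [-0.01, 0.01, 0.4]] 
 [[-0.01, 0.01, 0.0], [-0.01, 0.01, 0.0], [-0.01, 0.01, 0.0], [-0.01, 0.01, 0.0]] 
 end [ 0.4963 -0.2864  0.1319] err [-0.0002 -0.0001 -0.0001]
top 0.58 [ 0.4963 -0.2849  0.128 ]
side 0.59 [ 0.5002 -0.2837  0.1327]
```

View pics/c4.png

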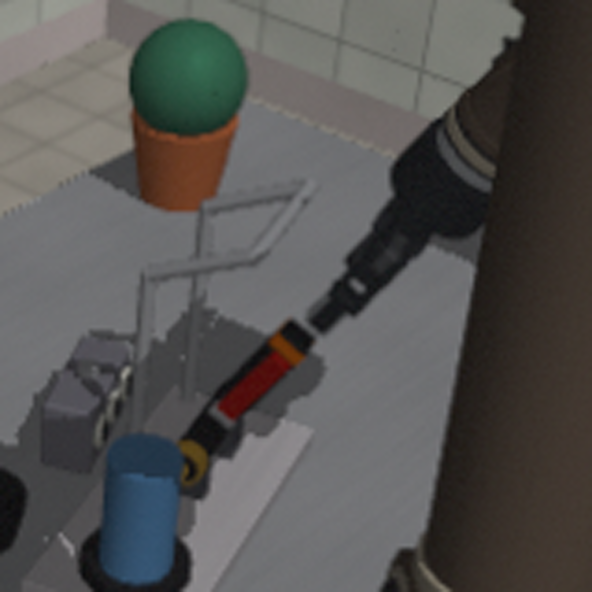

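The tool is in line with the leaning grip: the finger is at (330,300) and the grip top at (290,335). It clears the guard bar. Continue.

Emit:
jog_arm --translation '[[0,0,0.4],[0,0.01,0.4],[0,0,0.4],[0,0,0.4],[0,0,0],[0,0,0]]' --rot '[[-0.01,0.01,0],[-0.01,0.01,0],[-0.01,0.01,0],[-0.01,0.01,0],[0,0,0],[0,0,0]]'

```text
t: 21.32
eef_pos: [0.4962, -0.2871, 0.1329]
tool_rot: [[0.831, 0.274, 0.485], [0.238, -0.962, 0.136], [0.503, 0.003, -0.864]]
ft_force: [-0.3, 0.1, 0.8]
finger_gap: 0.0853
grip_force: 0.0
```

Emit:
jog_arm --translation '[[0,0,0],[0,0,0],[0,0,0],[0,0,0],[0,0,0],[0,0,0],[0,0,0],[0,0,0],[0,0,0],[0,0,0]]' --rot '[[0,0,0],[0,0,0],[0,0,0],[0,0,0],[0,0,0],[0,0,0],[0,0,0],[0,0,0],[0,0,0],[0,0,0]]' --fingers 1

```text
t: 22.58
eef_pos: [0.4959, -0.2879, 0.1327]
tool_rot: [[0.831, 0.274, 0.484], [0.238, -0.962, 0.135], [0.503, 0.003, -0.864]]
ft_force: [-4.0, -3.5, 3.0]
finger_gap: 0.0312
grip_force: 63.7
```

Emit:
jog_arm --translation '[[0,0,0],[0,0,0],[0,0,0],[0,0,0],[0,0,0],[0,0,0],[0,0,0],[0,0,0]]' --rot '[[0,0,0],[0,0,0],[0,0,0],[0,0,0],[0,0,0],[0,0,0],[0,0,0],[0,0,0]]'

```text
t: 23.58
eef_pos: [0.4959, -0.2879, 0.1327]
tool_rot: [[0.831, 0.274, 0.484], [0.238, -0.962, 0.135], [0.503, 0.003, -0.864]]
ft_force: [-4.2, -5.7, 2.7]
finger_gap: 0.0313
grip_force: 63.7
```

Gap 31 mm matches grip plus fully squeezed trigger, held for more than 1 s. Release and back out.

Emit:
jog_arm --translation '[[0,0,0],[0,0,0],[0,0,0],[0,0,0],[0,0,0],[0,0,0],[0,0,0],[0,0,0]]' --rot '[[0,0,0],[0,0,0],[0,0,0],[0,0,0],[0,0,0],[0,0,0],[0,0,0],[0,0,0]]' --fingers -1

```text
t: 24.58
eef_pos: [0.496, -0.2866, 0.132]
tool_rot: [[0.831, 0.274, 0.484], [0.238, -0.962, 0.136], [0.503, 0.002, -0.864]]
ft_force: [-0.2, 0.1, -0.3]
finger_gap: 0.0856
grip_force: 0.0
```

Emit:
jog_arm --translation '[[0,0,-0.4],[0,0,-0.4],[0,0,-0.4],[0,0,-0.4],[0,0,-0.5],[0,0,-0.5],[0,0,-0.5],[0,0,-0.3],[0,0,0],[0,0,0]]' --rot '[[0,0,0],[0,0,0],[0,0,0],[0,0,0],[0,0,0],[0,0,0],[0,0,0],[0,0,0],[0,0,0],[0,0,0]]'

```text
t: 25.82
eef_pos: [0.4136, -0.3092, 0.2781]
tool_rot: [[0.831, 0.274, 0.483], [0.237, -0.962, 0.138], [0.502, 0.0, -0.865]]
ft_force: [-0.5, 0.2, 0.3]
finger_gap: 0.0852
grip_force: 0.0
```

Run:
```python
from h import *
o=robot.get_obs(); print(o['t'],o['eef_pos'],o['ft_force'],o['finger_gap'])
for v in ('side','top'):
    p=robot.snapshot(v)
    for q in('beaker','beaker_mouth','peg_seat'):
        for r in robot.place_of(p,q):
            X=w(p,r['centre'])
            if np.linalg.norm(X[:2]-[.49,-.12])<.05: print(v,q,round(r['confidence'],2),X)
im=np.array(p['pixels'])[180:320,300:500,::-1]; cv2.imwrite('pics/c5.png',cv2.resize(im,None,fx=4,fy=4,interpolation=cv2.INTER_CUBIC))
```

```text
25.825 [ 0.4136 -0.3092  0.2781] [-0.4505  0.2352  0.2959] 0.08522087274016009
side beaker 0.73 [ 0.4924 -0.1187  0.1261]
side beaker_mouth 0.62 [ 0.4895 -0.1208  0.033 ]
side peg_seat 0.6 [ 0.4874 -0.1186  0.031 ]
top beaker 0.71 [ 0.4931 -0.1196  0.1345]
top beaker_mouth 0.64 [ 0.4907 -0.1188  0.0299]
top peg_seat 0.73 [ 0.4908 -0.1228  0.031 ]
```

View pics/c5.png

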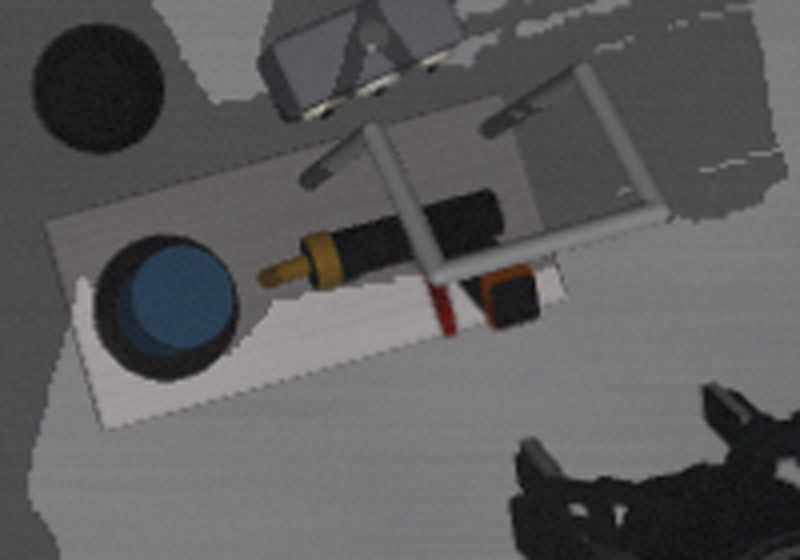

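The trigger is back at (443,310), as before the squeeze, the beaker still stands over the peg at (180,300), and the gripper is clear. Handing in.

```bash
python3 -c "
from cell import robot
print(robot.close_job())"
```

```text
the job is handed in; nothing more can be done
None
```

The job is handed in (no verdict was returned): the blue beaker stands mouth down over the peg, and the trigger was squeezed for over a second and sprang back, with no sign of the robot touching anything else.

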